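Load a tube into the spring-jaw holder

ROBOT

A 6-joint arm with a two-finger parallel gripper is mounted at the origin on a cart in front of the work surface, level with it; the furniture and walls round the work are solid. World frame = base frame: x ahead of the robot, y to its left, z up, the work surface at z = 0. Lengths are in m, angles in rad, forces in N, time in s.
With the tool pointing down it reaches from about 0.425 to 1.125 m from the base axis. Payload 14.9 kg.
Tool frame: the origin (TCP) lies at the very end of the fingers, on their centre line; the grasp point (between the pads) lies 19 mm behind it; z points along the fingers, y is the line along which they close (so a half turn about z gives the same grasp; the last joint's range is limited). The gripper opens to 91 mm and grips with 3 to 60 N. Pads are 32 mm wide; open, the fingers measure 118 mm over their backs; the gripper's body (76 mm by 178 mm) begins 60 mm behind the grasp point.
Start: joints at [1.155, 0.379, 1.734, -0, 1.028, -0.033], TCP at [0.261, 0.649, 0.214] pointing down, gripper open.
Joint ranges: [-2.77, 2.77], [-0.74, 2.19], [0, 2.66], [-1.06, 4.2], [0.31, 2.87], [-3.08, 3.08]. Speed limits (rad/s): [1.89, 1.89, 2.39, 3.14, 3.14, 3.14].

INTERFACE

Orientations are given as a unit quaternion [w, x, y, z].
In Python, from cell import robot gives the robot as it stands.
- The arm moves only by the tool step_arm, never from a script. Its argument "rows" is one flat list of numbers, 7 for each row, row after row: the shift along the tool's x, y, z in mm, then the turn, a rotation vector about the tool's x, y, z in degrees, then the gripper's target within -1 to 1 (fully open at 1, half-way at 0, shut at -1). In form: [x, y, z, rx, ry, rz, fingers, x, y, z, rx, ry, rz, fingers, ...]. A call has exactly 10 rows; each row is the pose to reach, as a shift and turn from the pose commanded when the call began, along the tool's axes at that moment; what a row does not reach only later rows make up. A row lasts 1/10 s, in which the tool goes at most 50 mm and 8.59 degrees, less where a joint would pass 70% of its speed; a pose out of reach is approached as far as the arm can. A call with a gripper value outside its range is refused whole. The fingers move at their own pace and stop on an object; the grip force is fixed at half the most. Time passes only in rows, so rows that repeat a pose let the fingers close, or fill a call up. It gives the time, the measured TCP pose, the force, the opening and the grip force at its end, in the units of the state.
- robot.observe(): the state, without advancing time (a new reading comes with each control period).
- robot.capture(name): name is "scene" or "top" or "wrist"; returns (picture, depth): 400x640x3 uint8, red, green, blue; 400x640 float32, m along the optical axis (not along the pixel's ray), 0 where there is no reading.
- robot.camera_params(name): a dict with "K" (3x3 intrinsics, pixels), "k1" (the pictures are not rectified: a ray, as slopes to the right and down, at radius r is drawn at 1 + k1 r^2 times it, then the intrinsics apply), "R" (3x3) and "t" (3): a world point X has camera coordinates R X + t; the wrist camera has in their place "T_tool_cam" (4x4, takes a point from camera to tool coordinates, whose origin is the TCP and whose axes are the flange's). Camera axes: x right, y down, z forward; pixel columns grow to the right and rows downward; lengths in m; the calibration is good to about 2 mm. A picture is of the moment at which its call begins: read the wrist's pose just before it. camera_params takes no time and is no camera call.
- robot.sign_off(): hands the job in; it is judged then, once.
The state is a dict: "clock": time; "joint_pos": joint angles; "joint_velocities": joint speeds; "effort": joint torques, N m; "tool_pos": TCP position; "ee_rot": TCP orientation; "force": force on the tool from outside, world axes, zero at the start; "moment": the same for the moment, N m; "width": finger opening in m; "grip_force": force on a finger pad.
Only numpy, scipy, OpenCV 4.12 (cv2) and the standard library are available. Lean on these libraries where they do the work, as an engineer would, in place of code of your own. Each camera call takes 0.05 s, during which the arm holds its last target. There are 200 camera calls.

TASK

Pull the red knob of the spring-jaw holder back and push it sideways into its notch so that the jaw stays open by itself. Lift the yellow-capped tube out of the rack, park it on the sloping rest with the cap up, take it again across its middle and lay it in the holder's two saddles with the cap toward the fixed stop; let go of it, then free the knob from the notch so that the jaw springs forward and clamps the tube against the stop. Leave the green-capped tubes in the rack, and the marker and the glass dish where they are.

Things in the scene. Friction and masses are not known exactly. Their poses are not given: they have to be found in the camera images.
- yellow_tube: the tube to load: yellow-capped blood tube, 110.5 mm long, body 15.2 mm across, cap (top 12 mm) 18.6 mm across, 11 to 23 g; origin at the centre of its bottom end, z axis runs up the tube to the cap. It starts upright in a rack hole, bottom 50 mm below the rack's top face: lift it 60 mm or more straight up first
- tube_bottom (a point): point at the centre of the yellow-capped tube's bottom end
- tube_cap (a point): point at the centre of the yellow-capped tube's cap end, 110.5 mm from tube_bottom
- rest: sloping rest, bolted down: aluminium base 70 x 120 mm (x, y), sloping board, two blue V saddles and a foot stop; highest point 100 mm above the bench; origin on the underside, z up. A parked tube slopes at 45 degrees in the rest's y-z plane, cap end up toward its +y, along (0, 0.707, 0.707) from point rest_foot
- rest_foot (a point): where the bottom centre of a parked tube sits, at (0, -45, 40) mm of the rest. 90 degree V saddles 30 mm wide hold the tube 12-24 mm and 62-74 mm from here along the slope; between them fingers have room down to 30 mm below the tube's axis, and from 81 mm up nothing stands beside the tube
- holder: spring-jaw tube holder, grey, bolted down, base 80 x 236 mm (x, y); origin on the underside, z up. A loaded tube lies along its y axis at x = 0, axis 42 mm above the bench, cap toward +y. The gate plate with the L-shaped slot for the knob is at the -y end, its top 59 mm above the bench
- stop_face (a point): centre of the fixed stop's face, at (0, 56, 42) mm of the holder; the loaded tube's cap rests against it; the stop's top is 55 mm above the bench. Blue V saddles (90 degree V, 30 mm wide) stand at holder y -44.5 to -32.5 and +11.5 to +23.5 mm, with room for the fingers between them down to 8 mm above the bench
- jaw_face (a point): centre of the jaw's round pad (16 mm) that presses the tube's bottom end; at holder y = -49 mm when shut with no tube in, -73 mm when latched, which leaves 18 mm more than the tube's length; on a loaded tube about -54.5 mm
- knob_grip (a point): point to grip on the red knob: an upright cylinder 14 mm in diameter, 62 to 98 mm above the bench; the point is on its axis 84 mm above the bench. It moves with the jaw along the holder's -y and, in the notch, toward the holder's -x
- jaw (a joint): slide of the jaw and its knob, m: 0 = shut, grows as the knob is pulled back along the holder's -y, hard stop at 0.031. Spring force 3 N at 0, 7 N at the hard stop; let go, it snaps shut
- knob (a joint): sideways slide of the knob, m: 0 = in the straight slot, 0.012 (stop) = in the notch, toward the holder's -x; a light spring (up to 1 N) pushes it to 0. A lip lets it cross into or out of the notch only while the jaw is at 0.026 or more (aim for 0.029); let go in the notch, the jaw settles at about 0.0235 and stays open
- rack: folded stainless tube rack, bolted down, 114 x 304 x 56 mm (x, y, z), origin at the centre of its underside; the three tubes stand in its holes, at least 75 mm apart
- green_tube1: bystander: green-capped tube standing in the rack, 117 mm tall, origin at its bottom; leave it alone
- green_tube2: bystander: another green-capped tube in the rack, same size; leave it alone
- marker: bystander: felt marker lying on the bench, 14 x 128 x 16 mm, origin under its middle; leave it alone
- dish: bystander: glass dish cover, 91 mm across and 24 mm high, origin under its middle; leave it alone
There are look-alikes about, which are no part of the job. Leave any orange look-alike of the yellow_tube alone.

How it is judged:
On the way, in this order (a step that is already met when the one before it is completed fails the run):
1. the jaw is held open by the notch with nothing touching the knob (value of joint jaw above 0.022 m and value of joint knob above 0.008 m and contact force between jaw and the fingers below 0.05 N), for 0.3 s.
2. the yellow-capped tube is parked on the sloping rest, cap up, and released (distance between tube_bottom and rest below 0.08 m and x of tube_bottom in the frame of rest between -0.008 and 0.008 m and x of tube_cap in the frame of rest between -0.01 and 0.01 m and y of tube_cap in the frame of rest above 0.02 m and angle between yellow_tube's own z axis and vertical between 0.65 and 0.92 rad and contact force between yellow_tube and rest above 0.02 N and contact force between yellow_tube and the fingers below 0.02 N), for 0.2 s.
3. the tube lies in the holder's saddles, cap toward the stop, released, with the jaw still latched open (value of joint jaw above 0.022 m and value of joint knob above 0.008 m and z of tube_bottom in the frame of holder between 0.037 and 0.047 m and z of tube_cap in the frame of holder between 0.037 and 0.047 m and y of tube_cap in the frame of holder above 0.03 m and angle between the z axis of yellow_tube and the y axis of holder, either way round below 0.1 rad and contact force between yellow_tube and the fingers below 0.02 N), for 0.2 s.
At the end, for the whole second after the job is handed in: the yellow-capped tube lies in both saddles along the holder (0.08 rad, ends within 5 mm of loaded height), cap within 3 mm of the fixed stop; the knob is out of the notch (under 4 mm sideways) and the jaw presses the tube's bottom with over 1 N, 3 to 8.5 mm open; at rest (value of joint jaw between 0.003 and 0.0085 m and value of joint knob below 0.004 m and z of tube_bottom in the frame of holder between 0.037 and 0.047 m and z of tube_cap in the frame of holder between 0.037 and 0.047 m and y of tube_cap in the frame of holder above 0.053 m and angle between the z axis of yellow_tube and the y axis of holder, either way round below 0.08 rad and contact force between yellow_tube and jaw above 1 N and linear speed of yellow_tube below 0.02 m/s); the robot touches nothing.
It fails at once if a green-capped tube is lifted or knocked (distance of any of green_tube1, green_tube2 from where it was at the start of the episode above 0.02 m).
It fails at once if the marker or the dish is pushed away (distance of any of marker, dish from where it was at the start of the episode above 0.03 m).
It also fails if it takes over 72 s, if anything falls off the work surface, if the arm or the gripper's body presses on something with over 40 N, if the wrist force passes 120 N, or if a joint passes its speed limit or range.

## Working session

There is one attempt and no reset: what is moved stays moved. The work goes in short steps, Python scripts to look and compute and a tool call to move; the robot and the scene stay as the last step left them, time stands still between calls to the robot, and variables do not carry over. Pictures are saved under pics/ and viewed, at most 10 in all, crops included, and the job is handed in when it is done.

Besides the shell and the picture viewer there is one more tool, called after "Call:" as name(argument=value, ...), one argument or row to a line, values as JSON. step_arm: Moves the arm, as the interface text tells. Its arguments: {"type":"object","properties":{"rows":{"type":"array","items":{"type":"number"}}},"required":["rows"]}

```bash
ls; mkdir -p pics; python3 - <<'E'
from cell import robot
import cv2,numpy as np
s=robot.observe();print({k:np.round(v,3) for k,v in s.items()})
for n in("scene","top"):
    p,d=robot.capture(n);cv2.imwrite(f"pics/{n}0.png",p[:,:,::-1]);np.savez(f"pics/{n}0.npz",p=p,d=d)
    c=robot.camera_params(n);print(n,{k:np.round(v,3).tolist() for k,v in c.items()})
print(robot.camera_params("wrist"))
E
```

```text
pics
{'clock': np.float64(0.0), 'joint_pos': array([ 1.155,  0.379,  1.735,  0.   ,  1.028, -0.033]), 'joint_velocities': array([ 0.   ,  0.002,  0.   , -0.002, -0.002, -0.001]), 'effort': array([-1.0000e-03, -7.6373e+01, -4.3437e+01,  6.5000e-02,  4.2000e-02,
       -0.0000e+00]), 'tool_pos': array([0.261, 0.649, 0.213]), 'ee_rot': array([-0.   ,  0.19 ,  0.982, -0.001]), 'force': array([ 0.159,  0.171, -0.687]), 'moment': array([-0.02 , -0.035,  0.057]), 'grip_force': np.float64(0.0), 'width': np.float64(0.091)}
scene {'K': [[508.278, 0.0, 315.374], [0.0, 508.278, 209.429], [0.0, 0.0, 1.0]], 'k1': 0.049, 'R': [[-0.88, -0.474, -0.007], [-0.228, 0.437, -0.87], [0.416, -0.764, -0.493]], 't': [0.566, 0.208, 1.193]}
top {'K': [[474.348, 0.0, 318.517], [0.0, 474.348, 201.653], [0.0, 0.0, 1.0]], 'k1': -0.117, 'R': [[0.02, -1.0, 0.0], [-0.997, -0.02, -0.073], [0.073, 0.001, -0.997]], 't': [0.044, 0.606, 1.225]}
{'K': array([[305.11181466,   0.        , 320.00637378],
       [  0.        , 305.11181466, 199.31476471],
       [  0.        ,   0.        ,   1.        ]]), 'k1': -0.021355279278359125, 'T_tool_cam': array([[-2.65093618e-04, -9.55944094e-01, -2.93548666e-01,
         8.39630570e-02],
       [ 9.99999951e-01, -2.03742368e-04, -2.39576261e-04,
         4.79021242e-04],
       [ 1.69213212e-04, -2.93548715e-01,  9.55944100e-01,
        -1.71298186e-01],
       [ 0.00000000e+00,  0.00000000e+00,  0.00000000e+00,
         1.00000000e+00]])}
```

View pics/top0.png

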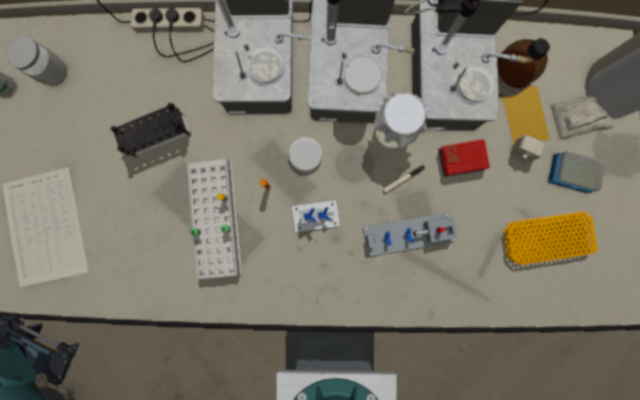

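View pics/scene0.png

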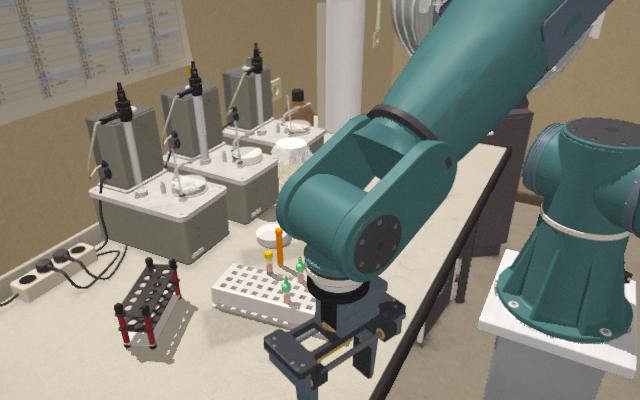

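The top view shows the rack at (213,218), with a yellow cap at (221,197) and green caps at (195,232) and (226,229). An orange look-alike stands at (264,183), outside the rack. The rest is at (315,216), and the holder is at (410,235) with its red knob at (442,230). I'll confirm these in an enlarged crop.

```bash
cat > h.py <<'E'
import numpy as np,cv2
from cell import robot
from scipy.spatial.transform import Rotation as Ro
def ray(c,uv):
    K=c["K"];d=np.array([c["k1"],0,0,0,0.])
    # slopes drawn at (1+k1 r^2) -> same as opencv k1
    x=cv2.undistortPoints(np.array([[uv]],float),K,d)[0,0]
    return np.array([x[0],x[1],1.])
def cam(n,s=None):
    c=robot.camera_params(n)
    if n!="wrist": return c,c["R"].T,-c["R"].T@c["t"]
    w,x,y,z=s["ee_rot"];Rt=Ro.from_quat([x,y,z,w]).as_matrix();T=c["T_tool_cam"]
    return c,Rt@T[:3,:3],Rt@T[:3,3]+s["tool_pos"]
def onplane(n,uv,z,s=None):
    c,R,o=cam(n,s);v=R@ray(c,uv);return o+v*(z-o[2])/v[2]
def deproj(n,uv,d,s=None):
    c,R,o=cam(n,s);return o+R@ray(c,uv)*d
def proj(n,X,s=None):
    c,R,o=cam(n,s);p=R.T@(np.asarray(X,float)-o)
    return cv2.projectPoints(p[None],np.zeros(3),np.zeros(3),c["K"],np.array([c["k1"],0,0,0,0.]))[0].ravel()
E
python3 - <<'E'
from h import *
f=np.load("pics/top0.npz");p,d=f["p"],f["d"]
cv2.imwrite("pics/topc.png",cv2.resize(p[150:290,180:470,::-1],None,fx=2.75,fy=2.75,interpolation=cv2.INTER_CUBIC))
for n,uv,z in [("yellow",(221,197),.1165),("g1",(195,232),.117),("g2",(226,229),.117),("orange",(264,183),.11),("rest",(315,216),.05),("knob",(442,230),.098),("dish",(305,155),.024),("marker",(404,180),.016)]:
    print(n,onplane("top",uv,z).round(3),deproj("top",uv,d[uv[1],uv[0]]).round(3))
E
```

```text
yellow [0.604 0.295 0.117] [0.604 0.295 0.117]
g1 [0.517 0.356 0.117] [0.517 0.359 0.108]
g2 [0.526 0.28  0.117] [0.527 0.283 0.102]
orange [0.641 0.191 0.11 ] [0.641 0.191 0.112]
rest [0.565 0.065 0.05 ] [0.566 0.065 0.037]
knob [ 0.535 -0.251  0.098] [ 0.535 -0.25   0.1  ]
dish [0.728 0.095 0.024] [0.728 0.095 0.022]
marker [ 0.667 -0.169  0.016] [ 0.668 -0.17   0.012]
```

View pics/topc.png

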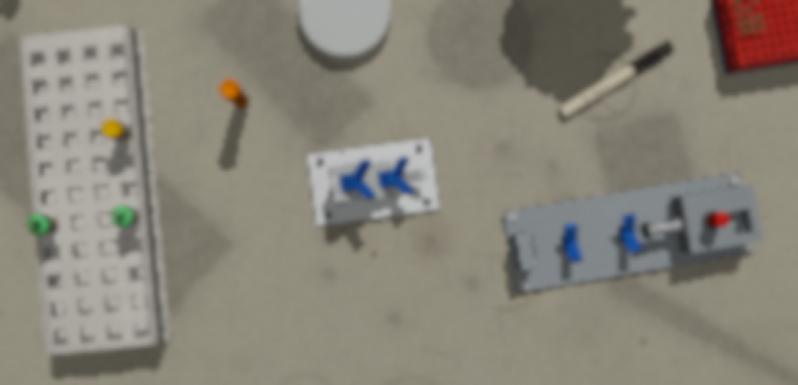

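The yellow-capped tube in the rack at crop (112,129) is the target: its cap is yellow and it stands in a rack hole. The orange one at (231,90) stands on the bench, so it is the look-alike. Next I'll view the rest and holder from above.

```bash
cat >> h.py <<'E'
def Rtool(x,y):
    "tool x,y axes in world"
    x=np.array(x,float);x/=np.linalg.norm(x);y=np.array(y,float);y-=x*(x@y);y/=np.linalg.norm(y)
    return np.c_[x,y,np.cross(x,y)]
def Rof(s):
    w,x,y,z=s["ee_rot"];return Ro.from_quat([x,y,z,w]).as_matrix()
def down(yaw): # tool x along yaw+90 (holder +y), tool y along holder +x
    c,s=np.cos(yaw),np.sin(yaw);return Rtool([-s,c,0],[c,s,0])
def delta(P,R,P0,R0):
    return (R0.T@(np.asarray(P)-P0)*1000).round(1),Ro.from_matrix(R0.T@R).as_rotvec(degrees=True).round(2)
E
python3 - <<'E'
from h import *
s=robot.observe();print(*delta([.53,-.06,.32],down(.15),s["tool_pos"],Rof(s)))
E
```

```text
[-514.  -557.5 -106.1] [-5.000e-02  3.000e-02  5.947e+01]
```

Call:
step_arm(
  rows=[-514,-557,-106,0,0,59.5,1,-514,-557,-106,0,0,59.5,1,-514,-557,-106,0,0,59.5,1,-514,-557,-106,0,0,59.5,1,-514,-557,-106,0,0,59.5,1,-514,-557,-106,0,0,59.5,1,-514,-557,-106,0,0,59.5,1,-514,-557,-106,0,0,59.5,1,-514,-557,-106,0,0,59.5,1,-514,-557,-106,0,0,59.5,1],
)

```text
clock: 1.1
tool_pos: [0.4372, 0.1844, 0.2835]
ee_rot: [0.0, 0.652, 0.758, 0.0]
force: [0.9, 0.8, 0.6]
width: 0.0915
grip_force: 0.0
```

Call:
step_arm(
  rows=[-255,55,-37,0,0,0,1,-255,55,-37,0,0,0,1,-255,55,-37,0,0,0,1,-255,55,-37,0,0,0,1,-255,55,-37,0,0,0,1,-255,55,-37,0,0,0,1,-255,55,-37,0,0,0,1,-255,55,-37,0,0,0,1,-255,55,-37,0,0,0,1,-255,55,-37,0,0,0,1],
)

```text
clock: 2.1
tool_pos: [0.5291, -0.0564, 0.32]
ee_rot: [-0.0, 0.652, 0.758, -0.0]
force: [-0.3, -0.0, 0.2]
width: 0.0911
grip_force: 0.0
```

```bash
cat >> h.py <<'E'
def snap(tag,rot=True):
    s=robot.observe();p,d=robot.capture("wrist");np.savez(f"pics/{tag}.npz",p=p,d=d,**s)
    return s,p,d
def load(tag):
    f=np.load(f"pics/{tag}.npz");return {k:f[k] for k in f.files},f["p"],f["d"]
E
python3 - <<'E'
from h import *
s,p,d=snap("w1");print(s["clock"],s["tool_pos"],s["joint_pos"].round(2))
cv2.imwrite("pics/w1.png",cv2.resize(p[:,130:530,::-1],None,fx=1.5,fy=1.5,interpolation=cv2.INTER_CUBIC))
E
```

```text
2.1 [ 0.5290655  -0.05641755  0.32003037] [-0.15 -0.01  1.99  0.    1.16 -0.3 ]
```

View pics/w1.png

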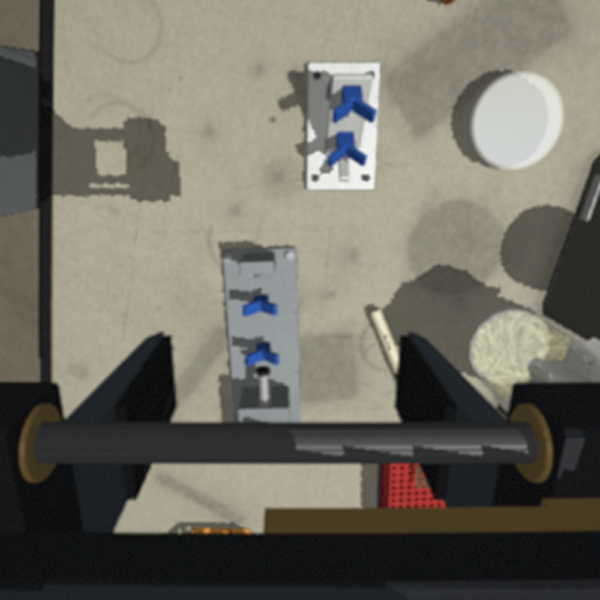

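Wrist view: the rest's corners are at about (309,64), (380,63), (375,189) and (307,189), with its high saddle at (354,103), so cap-up is toward world +y. The holder's stop is at (257,257), its saddles are at (260,305) and (262,353), and the gate lies under the gripper bar. I'll fit both poses from depth.

```bash
cat >> h.py <<'E'
def cloud(n,d,s=None):
    c,R,o=cam(n,s);h,w=d.shape;uv=np.stack(np.meshgrid(np.arange(w),np.arange(h)),-1).reshape(-1,1,2).astype(float)
    x=cv2.undistortPoints(uv,c["K"],np.array([c["k1"],0,0,0,0.]))[:,0]
    P=np.c_[x,np.ones(len(x))]*d.reshape(-1,1)
    return (P@R.T+o).reshape(h,w,3)
E
python3 - <<'E'
from h import *
f=np.load("pics/top0.npz");s,pw,dw=load("w1")
for n,d,ss,p in(("top",f["d"],None,f["p"]),("wrist",dw,s,pw)):
    C=cloud(n,d,ss);X=C.reshape(-1,3);ok=d.ravel()>0
    b=ok&(abs(X[:,0]-.6)<.08)&(abs(X[:,1]+.05)<.05);print(n,"bench",np.median(X[b,2]).round(4))
    for o,(x0,x1,y0,y1) in dict(rest=(.49,.64,-.02,.15),holder=(.42,.64,-.33,-.04)).items():
        m=ok&(X[:,0]>x0)&(X[:,0]<x1)&(X[:,1]>y0)&(X[:,1]<y1)
        for lo,hi in((.004,.025),(.025,.12),(.004,.12)):
            q=X[m&(X[:,2]>lo)&(X[:,2]<hi)]
            if len(q)<20: continue
            r=cv2.minAreaRect((q[:,:2]*1000).astype(np.float32));print(o,lo,hi,len(q),np.round(r[0],1),np.round(r[1],1),round(r[2],2),np.percentile(q[:,2],[5,50,95]).round(3))
E
```

```text
top bench -0.0011
rest 0.004 0.025 755 [562.7  66. ] [168.1 145.9] 87.86 [0.004 0.007 0.012]
rest 0.025 0.12 392 [568.8  59.6] [34.1 88.8] 8.15 [0.029 0.057 0.089]
rest 0.004 0.12 1147 [562.7  66. ] [168.1 145.9] 87.86 [0.005 0.009 0.082]
holder 0.004 0.025 1765 [ 530.4 -181.6] [284.5 210.7] 85.87 [0.004 0.007 0.012]
holder 0.025 0.12 871 [ 524.3 -184.6] [ 54.7 229.4] 10.21 [0.032 0.056 0.065]
holder 0.004 0.12 2636 [ 530.4 -181.6] [284.5 210.7] 85.87 [0.005 0.009 0.06 ]
wrist bench 0.4234
rest 0.004 0.025 2330 [550.7  61.7] [103.1 118.7] 8.51 [0.007 0.009 0.011]
rest 0.025 0.12 1657 [567.5  59.6] [35.7 88.4] 9.01 [0.031 0.058 0.091]
rest 0.004 0.12 3987 [550.7  61.7] [103.1 118.7] 8.51 [0.007 0.01  0.086]
holder 0.004 0.025 4027 [ 562.8 -165.2] [167.8 212.4] 8.84 [0.007 0.009 0.013]
holder 0.025 0.12 1462 [ 516.4 -161.5] [ 53.4 182.7] 12.98 [0.03  0.047 0.06 ]
holder 0.004 0.12 5489 [ 562.8 -165.2] [167.8 212.4] 8.84 [0.007 0.009 0.059]
```

```bash
python3 - <<'E'
from h import *
f=np.load("pics/top0.npz");s,pw,dw=load("w1")
for n,d,ss in(("top",f["d"],None),("wrist",dw,s)):
    C=cloud(n,d,ss)
    for o,c0 in dict(rest=(.565,.06),holder=(.525,-.18)).items():
        z=C[...,2];m=((z>.0055)&(z<.11)&(np.hypot(C[...,0]-c0[0],C[...,1]-c0[1])<.15)&(d>0)).astype(np.uint8)
        m=cv2.morphologyEx(m,cv2.MORPH_OPEN,np.ones((3,3)))
        _,L,st,ct=cv2.connectedComponentsWithStats(m);i=1+np.argmax(st[1:,4])
        q=C[L==i]
        r=cv2.minAreaRect((q[:,:2]*1000).astype(np.float32));print(n,o,len(q),np.round(r[0],1),np.round(r[1],1),round(r[2],2),np.round(cv2.boxPoints(r)).tolist())
s_=s
# read corners from view (1.5x crop)
for nm,uvs in dict(rest=[(309,64),(380,63),(375,189),(307,189)],stopend=[(222,249),(295,247)]).items():
    for u,v in uvs: print(nm,onplane("wrist",(130+u/1.5,v/1.5),.010,s)[:2].round(4))
E
```

```text
top rest 572 [567.6  67.2] [ 61.6 104.1] 6.5 [[531.0, 115.0], [543.0, 12.0], [604.0, 19.0], [592.0, 122.0]]
top holder 952 [ 537.2 -233.7] [ 72.  133.9] 0.96 [[500.0, -167.0], [502.0, -301.0], [574.0, -300.0], [572.0, -166.0]]
wrist rest 3971 [566.7  64.1] [ 70.3 118.7] 8.78 [[523.0, 117.0], [541.0, 0.0], [611.0, 11.0], [592.0, 128.0]]
wrist holder 5424 [ 521.9 -172.3] [ 80.1 212.7] 10.5 [[463.0, -75.0], [502.0, -284.0], [581.0, -270.0], [542.0, -60.0]]
rest [0.5258 0.1162]
rest [0.5927 0.1274]
rest [0.612  0.0113]
rest [0.543  0.0007]
stopend [ 0.4637 -0.0744]
stopend [ 0.5402 -0.0606]
```

```bash
python3 - <<'E'
from h import *
s=robot.observe();print(*delta([.535,-.251,.16],down(np.radians(10.4)),s["tool_pos"],Rof(s)))
E
```

```text
[-193.1  -23.4  160.1] [-0.01 -0.   -1.75]
```

Call:
step_arm(
  rows=[-193,-23,160,0,0,-1.75,1,-193,-23,160,0,0,-1.75,1,-193,-23,160,0,0,-1.75,1,-193,-23,160,0,0,-1.75,1,-193,-23,160,0,0,-1.75,1,-193,-23,160,0,0,-1.75,1,-193,-23,160,0,0,-1.75,1,-193,-23,160,0,0,-1.75,1,-193,-23,160,0,0,-1.75,1,-193,-23,160,0,0,-1.75,1],
)

```text
clock: 3.15
tool_pos: [0.536, -0.2512, 0.1613]
ee_rot: [0.001, 0.64, 0.768, 0.0]
force: [-0.2, -0.2, 0.4]
width: 0.0914
grip_force: 0.0
```

```bash
python3 - <<'E'
from h import *
s,p,d=snap("w2");print(s["clock"],s["tool_pos"],s["joint_pos"].round(2))
cv2.imwrite("pics/w2.png",cv2.resize(p[:,130:530,::-1],None,fx=1.5,fy=1.5,interpolation=cv2.INTER_CUBIC))
h=cv2.cvtColor(p,cv2.COLOR_RGB2HSV);m=((h[...,0]<8)|(h[...,0]>172))&(h[...,1]>150)&(h[...,2]>80)
_,L,st,ct=cv2.connectedComponentsWithStats(m.astype(np.uint8))
for i in range(1,len(st)):
    if st[i,4]>30: q=cloud("wrist",d,s)[L==i];print(st[i],ct[i].round(1),np.median(q,0).round(4),q.min(0).round(3),q.max(0).round(3),np.median(q[q[:,2]>.094],0).round(4))
print(proj("wrist",s["tool_pos"],s))
E
```

```text
3.15 [ 0.53602451 -0.25116017  0.16126783] [-0.48  0.28  1.98  0.    0.88 -0.66]
[313 205  14  17 180] [319.5 212.7] [ 0.5355 -0.2503  0.0985] [ 0.53  -0.258  0.095] [ 0.541 -0.245  0.1  ] [ 0.5355 -0.2503  0.0985]
[447 239  75  21 415] [479.8 243.5] [ 0.7109 -0.2735  0.0407] [ 0.52  -0.298  0.031] [ 0.755 -0.168  0.332] [ 0.5204 -0.1684  0.3325]
[453 247  73  31 846] [479.6 255.3] [ 0.7004 -0.2792  0.0507] [ 0.52  -0.312  0.043] [ 0.755 -0.168  0.332] [ 0.5873 -0.2036  0.245 ]
[320.34434432 248.05654266]
```

View pics/w2.png

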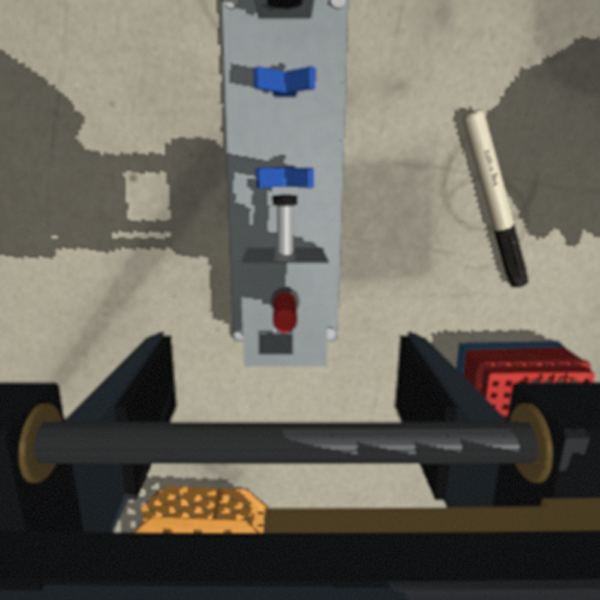

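The knob top is at crop pixel (285,318), directly under the TCP, and the notch at (275,343) lies on the holder's -x side. I'll descend and grip.

Call:
step_arm(
  rows=[1,0,47,0,0,0,1,1,0,80,0,0,0,1,1,0,93,0,0,0,1,1,0,93,0,0,0,0,1,0,93,0,0,0,-0.5,1,0,93,0,0,0,-1,1,0,93,0,0,0,-1,1,0,93,0,0,0,-1,1,0,93,0,0,0,-1,1,0,93,0,0,0,-1],
)

```text
clock: 4.2
tool_pos: [0.5354, -0.251, 0.0674]
ee_rot: [0.0, 0.641, 0.768, 0.0]
force: [-0.9, 0.1, -0.1]
width: 0.0378
grip_force: 0.0
```

Call:
step_arm(
  rows=[0,0,0,0,0,0,-1,0,0,0,0,0,0,-1,0,0,0,0,0,0,-1,0,0,0,0,0,0,-1,0,0,0,0,0,0,-1,-8,0,0,0,0,0,-1,-16,0,0,0,0,0,-1,-24,0,0,0,0,0,-1,-29,0,0,0,0,0,-1,-29.5,0,0,0,0,0,-1],
)

```text
clock: 5.2
tool_pos: [0.5403, -0.2805, 0.0669]
ee_rot: [-0.001, 0.641, 0.768, 0.0]
force: [-0.1, 6.8, 0.7]
width: 0.0131
grip_force: 30.0
```

Call:
step_arm(
  rows=[0,-4,0,0,0,0,-1,0,-8,0,0,0,0,-1,0,-12,0,0,0,0,-1,0,-12.5,0,0,0,0,-1,3,-12.5,0,0,0,0,-1,6,-12.5,0,0,0,0,-1,6,-12.5,0,0,0,0,-1,6,-12.5,0,0,0,0,-0.6,6,-12.5,0,0,0,0,-0.2,6,-12.5,0,0,0,0,0],
)

```text
clock: 6.2
tool_pos: [0.5272, -0.2767, 0.0672]
ee_rot: [0.0, 0.641, 0.768, -0.0]
force: [0.4, -0.5, -0.4]
width: 0.0317
grip_force: 0.0
```

Call:
step_arm(
  rows=[0,0,0,0,0,0,0.3,0,0,0,0,0,0,0.3,0,0,0,0,0,0,0.3,0,0,0,0,0,0,0.3,0,0,-40,0,0,0,0.5,0,0,-80,0,0,0,0.7,0,0,-110,0,0,0,1,0,0,-110,0,0,0,1,0,0,-110,0,0,0,1,0,0,-110,0,0,0,1],
)

```text
clock: 7.2
tool_pos: [0.5265, -0.2759, 0.176]
ee_rot: [-0.001, 0.641, 0.768, -0.0]
force: [0.7, 0.4, -0.5]
width: 0.0912
grip_force: 0.0
```

```bash
cat >> h.py <<'E'
def knob(tag):
    s,p,d=snap(tag)
    h=cv2.cvtColor(p,cv2.COLOR_RGB2HSV);m=((h[...,0]<8)|(h[...,0]>172))&(h[...,1]>150)&(h[...,2]>80)
    C=cloud("wrist",d,s);q=C[m&(C[...,2]>.094)&(C[...,2]<.104)&(abs(C[...,0]-.53)<.05)];return np.median(q,0),len(q)
E
python3 - <<'E'
from h import *
k,n=knob("w3");print(k.round(4),n);v=k-[.5355,-.2503,.0985]
a=np.radians(10.4);print("dx",v@[np.cos(a),np.sin(a),0],"dy",v@[-np.sin(a),np.cos(a),0])
s=robot.observe();print(s["clock"],s["tool_pos"])
a=np.radians(8.9)
print(*delta([.604,.295,.20],down(a),s["tool_pos"],Rof(s)))
E
```

```text
[ 0.528  -0.2756  0.0984] 162
dx -0.011998220122588285 dy -0.023551434420573183
7.25 [ 0.52646129 -0.2758772   0.17579473]
[547.8 178.5 -23.8] [-0.09 -0.08  1.42]
```

The knob is latched: 12 mm sideways and 23.5 mm back. On to the rack.

Call:
step_arm(
  rows=[548,178,-24,0,0,-1.4,0.3,548,178,-24,0,0,-1.4,0.3,548,178,-24,0,0,-1.4,0.3,548,178,-24,0,0,-1.4,0.3,548,178,-24,0,0,-1.4,0.3,548,178,-24,0,0,-1.4,0.3,548,178,-24,0,0,-1.4,0.3,548,178,-24,0,0,-1.4,0.3,548,178,-24,0,0,-1.4,0.3,548,178,-24,0,0,-1.4,0.3],
)

```text
clock: 8.25
tool_pos: [0.5933, 0.2208, 0.1968]
ee_rot: [-0.0, 0.631, 0.776, -0.001]
force: [1.0, 0.2, 0.3]
width: 0.0594
grip_force: 0.0
```

```bash
python3 - <<'E'
from h import *
s=robot.observe();print(s["clock"],s["tool_pos"])
a=np.radians(8.9)
print(*delta([.604,.295,.20],down(a),s["tool_pos"],Rof(s)))
E
```

```text
8.25 [0.59330251 0.22081891 0.19676635]
[70.5 25.5 -3.3] [-0.1   0.02  2.83]
```

Call:
step_arm(
  rows=[45,16,-3,0,0,2.8,0.3,70.5,25,-3,0,0,2.8,0.3,70.5,25,-3,0,0,2.8,0.3,70.5,25,-3,0,0,2.8,0.3,70.5,25,-3,0,0,2.8,0.3,70.5,25,-3,0,0,2.8,0.3,70.5,25,-3,0,0,2.8,0.3,70.5,25,-3,0,0,2.8,0.3,70.5,25,-3,0,0,2.8,0.3,70.5,25,-3,0,0,2.8,0.3],
)

```text
clock: 9.25
tool_pos: [0.6041, 0.2928, 0.201]
ee_rot: [0.0, 0.65, 0.76, 0.0]
force: [-0.6, 0.3, -0.2]
width: 0.0592
grip_force: 0.0
```

```bash
python3 - <<'E'
from h import *
s,p,d=snap("w4");print(s["clock"],s["tool_pos"],s["joint_pos"].round(2))
cv2.imwrite("pics/w4.png",cv2.resize(p[:300,170:470,::-1],None,fx=2,fy=2,interpolation=cv2.INTER_CUBIC))
C=cloud("wrist",d,s);h=cv2.cvtColor(p,cv2.COLOR_RGB2HSV)
m=(np.hypot(C[...,0]-.604,C[...,1]-.295)<.03)&(C[...,2]>.108)&(C[...,2]<.13)
q=C[m];print(len(q),np.median(q,0).round(4),q.min(0).round(4),q.max(0).round(4),((q.min(0)+q.max(0))/2).round(4))
v,u=np.where(m);print(u.mean(),v.mean(),np.median(h[m],0))
E
```

```text
9.25 [0.60410455 0.29278062 0.20104923] [ 0.42  0.35  1.8  -0.    0.99  0.26]
380 [0.6059 0.2999 0.1164] [0.5967 0.2891 0.1081] [0.6156 0.3081 0.1187] [0.6061 0.2986 0.1134]
323.43684210526317 198.02105263157895 [ 20. 168. 207.]
```

View pics/w4.png

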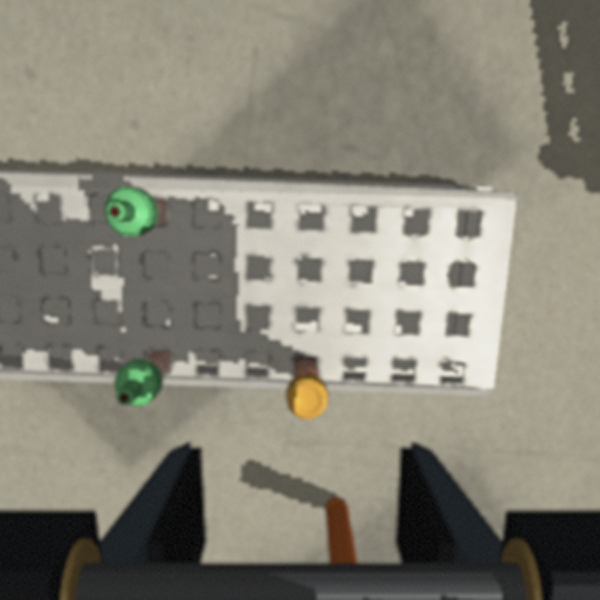

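The yellow cap is at crop (308,397) and the greens at (131,211) and (138,383). The rust-orange look-alike, at (340,530), is outside the rack. The yellow cap centre is at (0.606, 0.299), so I'll descend on it.

Call:
step_arm(
  rows=[5.5,3,30,0,0,0,0.3,5.5,3,75,0,0,0,0.3,5.5,3,105,0,0,0,0.3,5.5,3,113,0,0,0,0.3,5.5,3,113,0,0,0,-1,5.5,3,113,0,0,0,-1,5.5,3,113,0,0,0,-1,5.5,3,113,0,0,0,-1,5.5,3,113,0,0,0,-1,5.5,3,113,0,0,0,-1],
)

```text
clock: 10.3
tool_pos: [0.6065, 0.2989, 0.0887]
ee_rot: [0.0, 0.65, 0.76, 0.0]
force: [-0.1, -0.5, 4.4]
width: 0.0172
grip_force: 30.0
```

Call:
step_arm(
  rows=[0,0,0,0,0,0,-1,0,0,0,0,0,0,-1,0,0,0,0,0,0,-1,0,0,-10,0,0,0,-1,0,0,-25,0,0,0,-1,0,0,-50,0,0,0,-1,0,0,-80,0,0,0,-1,0,0,-110,0,0,0,-1,0,0,-130,0,0,0,-1,0,0,-130,0,0,0,-1],
)

```text
clock: 11.3
tool_pos: [0.6077, 0.2995, 0.2225]
ee_rot: [0.001, 0.65, 0.76, 0.003]
force: [1.6, 0.6, 0.1]
width: 0.0176
grip_force: 30.0
```

```bash
python3 - <<'E'
from h import *
s=robot.observe();print(s["clock"],s["tool_pos"],s["width"],s["grip_force"])
p,d=robot.capture("scene");cv2.imwrite("pics/s2.png",p[:,:,::-1])
a=np.radians(8.9);X=np.array([np.cos(a),np.sin(a),0]);Y=np.array([-np.sin(a),np.cos(a),0]);Z=np.array([0,0,1.])
O=np.array([.567,.064,0]);ax=(Y+Z)/2**.5;foot=O-.045*Y+.04*Z
R=Rtool((Y-Z)/2**.5,X)
for off,side in ((0,0),(0,.05)):
    P=foot+ax*(82e-3+off)+(Z-Y)/2**.5*side   # TCP at s=82
    print(P.round(4),*delta(P,R,s["tool_pos"],Rof(s)))
E
```

```text
11.3 [0.60766753 0.29954813 0.22251555] 0.017565651271152755 29.999963343143463
[0.565  0.0768 0.098 ] [-213.6  -77.4  123.8] [  0.3  -45.09  -0.1 ]
[0.5705 0.0419 0.1333] [-248.9  -77.2   88.4] [  0.3  -45.09  -0.1 ]
```

View pics/s2.png

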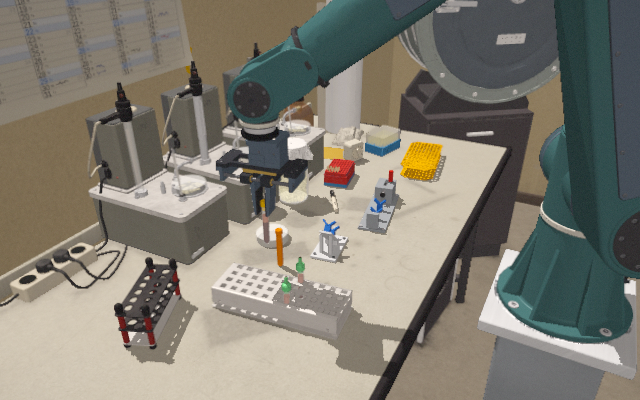

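The tube hangs from the gripper at (265,225), and the rack keeps only its two greens. Now I'll tilt 45° and move over to the rest.

Call:
step_arm(
  rows=[-249,-77,-12,0.3,-45,0,-1,-249,-77,-12,0.3,-45,0,-1,-249,-77,-12,0.3,-45,0,-1,-249,-77,-12,0.3,-45,0,-1,-249,-77,-12,0.3,-45,0,-1,-249,-77,-12,0.3,-45,0,-1,-249,-77,-12,0.3,-45,0,-1,-249,-77,-12,0.3,-45,0,-1,-249,-77,-12,0.3,-45,0,-1,-249,-77,-12,0.3,-45,0,-1],
)

```text
clock: 12.35
tool_pos: [0.5691, 0.0415, 0.2303]
ee_rot: [0.289, 0.601, 0.702, -0.25]
force: [-0.2, 0.6, -0.0]
width: 0.0174
grip_force: 30.0
```

```bash
cat >> h.py <<'E'
def restframe(yaw=8.9,O=(.567,.064,0)):
    a=np.radians(yaw);X=np.array([np.cos(a),np.sin(a),0]);Y=np.array([-np.sin(a),np.cos(a),0]);Z=np.array([0,0,1.])
    O=np.array(O);return O,X,Y,Z,(Y+Z)/2**.5,(Z-Y)/2**.5,O-.045*Y+.04*Z
E
python3 - <<'E'
from h import *
s,p,d=snap("w5");print(s["clock"],s["tool_pos"],s["joint_pos"].round(2))
cv2.imwrite("pics/w5.png",cv2.resize(p[:,130:530,::-1],None,fx=1.5,fy=1.5,interpolation=cv2.INTER_CUBIC))
O,X,Y,Z,ax,nn,foot=restframe()
R=Rtool((Y-Z)/2**.5,X)
for side in (.05,.0):
    P=foot+ax*(84e-3)+nn*side
    print(P.round(4),*delta(P,R,s["tool_pos"],Rof(s)))
# tube visibility: predicted bottom & cap pixel, rest_foot pixel
for n in ("wrist","scene"): print(n,proj(n,s["tool_pos"]+Rof(s)[:,2]*.082,s).round(1),proj(n,s["tool_pos"],s).round(1),proj(n,foot,s).round(1))
E
```

```text
12.35 [0.56909326 0.0414592  0.23026508] [ 0.36  0.29  1.99 -0.83  1.21  0.65]
[0.5702 0.0433 0.1348] [68.6  1.8 66.4] [-0.22 -0.05  0.11]
[0.5648 0.0782 0.0994] [118.6   1.9  66.5] [-0.22 -0.05  0.11]
wrist [320.3 205.5] [320.5 246.9] [322.5  68.6]
scene [339.2 179.2] [332.7 168.1] [334.  227.8]
```

View pics/w5.png

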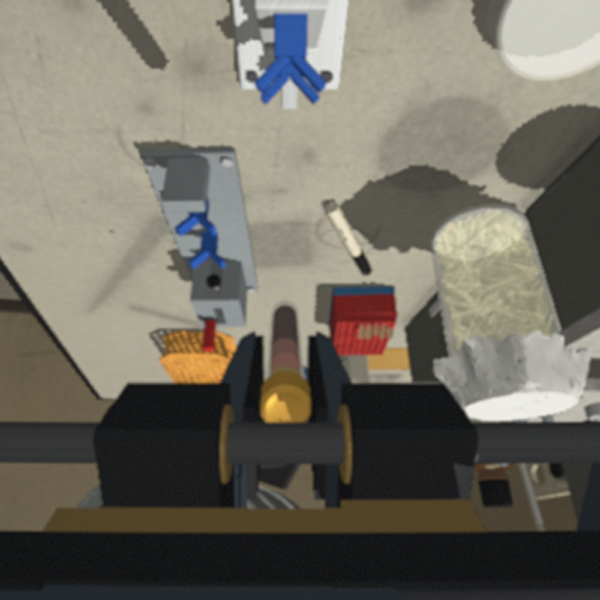

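The held tube is axially aligned: its cap is at (285,395) and its bottom at (285,310), as predicted. The V of the rest lines up at (290,65). Time to park it.

Call:
step_arm(
  rows=[35,2,35,0,0,0,-1,68,2,62,0,0,0,-1,80,2,63,0,0,0,-1,90,2,63,0,0,0,-1,100,2,63,0,0,0,-1,108,2,63,0,0,0,-1,114,2,63,0,0,0,-1,117,2,63,0,0,0,-1,118,2,63,0,0,0,-1,118,2,63,0,0,0,-1],
)

```text
clock: 13.4
tool_pos: [0.5642, 0.0796, 0.1022]
ee_rot: [0.289, 0.601, 0.702, -0.251]
force: [0.2, 0.8, -0.9]
width: 0.0174
grip_force: 30.0
```

```bash
python3 - <<'E'
from h import *
s,p,d=snap("w6");print(s["clock"],s["tool_pos"],s["force"])
O,X,Y,Z,ax,nn,foot=restframe();v=s["tool_pos"]-foot;print("x,s,n",v@X,v@ax,v@nn)
cv2.imwrite("pics/w6.png",cv2.resize(p[60:320,190:450,::-1],None,fx=2.3,fy=2.3,interpolation=cv2.INTER_CUBIC))
E
```

```text
13.4 [0.56424652 0.0795559  0.10223303] [ 0.23041406  0.76823291 -0.91232298]
x,s,n -0.0003136685915985928 0.08699366841410032 0.001017122688424134
```

View pics/w6.png

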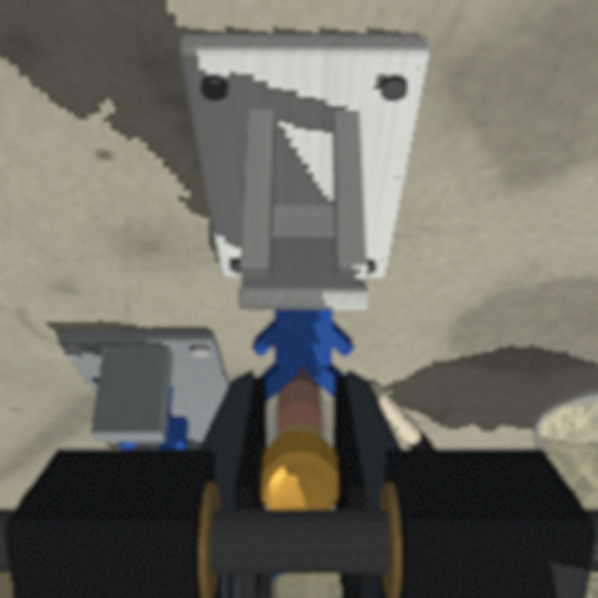

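The tube lies centred in the V saddles, with the cap at (300,480). I'll ease it down to the foot and release.

Call:
step_arm(
  rows=[0.5,0,1,0,0,0,-1,0.7,0,2,0,0,0,-1,0.7,0,3,0,0,0,-1,0.7,0,4,0,0,0,-1,0.7,0,4,0,0,0,-1,0.7,0,4,0,0,0,-0.7,0.7,0,4,0,0,0,-0.4,0.7,0,4,0,0,0,0,0.7,0,4,0,0,0,0.2,0.7,0,4,0,0,0,0.3],
)

```text
clock: 14.45
tool_pos: [0.5643, 0.077, 0.0985]
ee_rot: [0.289, 0.601, 0.702, -0.251]
force: [-0.3, -0.1, -0.2]
width: 0.0467
grip_force: 0.0
```

Call:
step_arm(
  rows=[0,0,0,0,0,0,0.3,0,0,0,0,0,0,0.3,0,0,-10,0,0,0,0.3,0,0,-30,0,0,0,0.3,0,0,-60,0,0,0,0.3,-30,0,-100,0,0,0,0.3,-70,0,-100,0,0,0,0.3,-110,0,-100,0,0,0,0.3,-150,0,-100,0,0,0,0.3,-150,0,-100,0,0,0,0.3],
)

```text
clock: 15.45
tool_pos: [0.572, 0.0417, 0.2805]
ee_rot: [0.29, 0.602, 0.701, -0.248]
force: [-0.2, 0.5, -0.2]
width: 0.0591
grip_force: 0.0
```

```bash
python3 - <<'E'
from h import *
s,p,d=snap("w7");print(s["clock"],s["tool_pos"],s["joint_pos"].round(2))
cv2.imwrite("pics/w7.png",cv2.resize(p[:300,190:450,::-1],None,fx=2,fy=2,interpolation=cv2.INTER_CUBIC))
O,X,Y,Z,ax,nn,foot=restframe();R=Rtool((Y+Z)/2**.5,X);print("toolz",R[:,2])
for n_ in (.10,0): 
    P=foot+ax*45e-3+nn*(n_-.019);print(P.round(4),*delta(P,R,s["tool_pos"],Rof(s)))
C=cloud("wrist",d,s);h=cv2.cvtColor(p,cv2.COLOR_RGB2HSV);v=C-foot
m=(h[...,0]>14)&(h[...,0]<28)&(h[...,1]>120)&(np.linalg.norm(v-ax*.1105,axis=-1)<.03)
q=v[m];print(len(q),[ (np.percentile(q@e,[2,50,98])*1000).round(1) for e in (X,ax,nn)])
E
```

```text
15.45 [0.57202568 0.04169531 0.28051174] [ 0.36  0.22  1.97 -0.81  1.27  0.59]
toolz [-0.10939676  0.69859312 -0.70710678]
[ 0.5779 -0.0056  0.1291] [ 73.2  -1.6 140.8] [ 0.09 89.94 -0.19]
[0.567  0.0643 0.0584] [173.2  -1.9 140.9] [ 0.09 89.94 -0.19]
340 [array([-7.1,  0.9,  8.7]), array([ 95.8, 112.3, 114.5]), array([-1.1,  3. ,  6.7])]
```

Call:
step_arm(
  rows=[3,-1.6,10,0,85,0,0.3,3,-1.6,10,0,85,0,0.3,3,-1.6,40,0,85,0,0.3,3,-1.6,70,0,85,0,0.3,3,-1.6,100,0,85,0,0.3,3,-1.6,141,0,90,0,0.3,3,-1.6,141,0,90,0,0.3,3,-1.6,141,0,90,0,0.3,3,-1.6,141,0,90,0,0.3,3,-1.6,141,0,90,0,0.3],
)

```text
clock: 16.5
tool_pos: [0.5844, -0.0534, 0.1744]
ee_rot: [-0.269, 0.609, 0.71, 0.229]
force: [-1.8, 1.5, 0.0]
width: 0.059
grip_force: 0.0
```

```bash
cat > g.py <<'E'
from h import *
s,p,d=snap("w8");print(s["clock"],s["tool_pos"],s["joint_pos"].round(2))
O,X,Y,Z,ax,nn,foot=restframe();R=Rtool((Y+Z)/2**.5,X)
for n_ in (.05,0): 
    P=foot+ax*44e-3+nn*(n_-.019);print(P.round(4),*delta(P,R,s["tool_pos"],Rof(s)))
C=cloud("wrist",d,s);v=C-foot;h=cv2.cvtColor(p,cv2.COLOR_RGB2HSV)
m=(h[...,0]>14)&(h[...,0]<28)&(h[...,1]>120)&(np.linalg.norm(v-ax*.1,axis=-1)<.03)
q=v[m];print("cap",len(q),[ (np.percentile(q@e,[2,50,98])*1000).round(1) for e in (X,ax,nn)])
b=(h[...,0]>100)&(h[...,0]<125)&(h[...,1]>130)&(np.linalg.norm(v-ax*.045,axis=-1)<.06)
q=v[b];print("blue",len(q),[ (np.percentile(q@e,[2,50,98])*1000).round(1) for e in (X,ax,nn)])
t=(~b)&(abs(v@X)<.012)&(v@ax>.026)&(v@ax<.060)&(v@nn>-.003)&(v@nn<.015)
q=v[t];print("tube",len(q),[ (np.percentile(q@e,[2,50,98])*1000).round(1) for e in (X,ax,nn)])
u=(b)&(v@ax>0);q=(v@ax)[u]*1000;print(np.histogram(q,bins=np.arange(0,90,4)))
cv2.imwrite("pics/w8.png",cv2.resize(p[:300,190:450,::-1],None,fx=2,fy=2,interpolation=cv2.INTER_CUBIC))
E
python3 g.py
```

```text
16.5 [ 0.58436279 -0.05336196  0.17436842] [-0.39  0.44  1.87  0.62  1.31 -0.86]
[0.5725 0.0286 0.093 ] [  8.4   1.2 115.8] [-0.08  3.64 -0.14]
[0.5671 0.0636 0.0577] [ 11.6   1.2 165.7] [-0.08  3.64 -0.14]
cap 225 [array([-7.1,  0.8,  9.3]), array([101.2, 107.6, 113.4]), array([-1. ,  5.1,  7.8])]
blue 305 [array([-15.8,  -8.6,  16.3]), array([16.2, 66. , 75.9]), array([-4.4, -0.1,  3. ])]
tube 449 [array([-6.7, -0.3,  7.2]), array([26.6, 43.2, 59.2]), array([0.6, 6.2, 8.3])]
(array([ 0,  0,  0,  3, 50, 52, 39,  0,  0,  0,  0,  0,  0,  0,  0,  0, 37,
       59, 61,  4,  0,  0]), array([ 0,  4,  8, 12, 16, 20, 24, 28, 32, 36, 40, 44, 48, 52, 56, 60, 64,
       68, 72, 76, 80, 84, 88]))
```

The tube sits against the foot. My rest frame is about 2 mm off along the slope: the saddle gap measures 27–64.5 mm. I'll centre the pads at 46.

Call:
step_arm(
  rows=[10.4,1.4,50,0,3.6,0,0.3,10.4,1.4,95,0,3.6,0,0.3,10.4,1.4,116,0,3.6,0,0.3,11.4,1.4,132,0,3.6,0,0.3,12.7,1.4,150,0,3.6,0,0.3,13.6,1.4,163,0,3.6,0,0.3,13.6,1.4,165.5,0,3.6,0,0.3,13.6,1.4,165.5,0,3.6,0,0.3,13.6,1.4,165.5,0,3.6,0,0.3,13.6,1.4,165.5,0,3.6,0,0.3],
)

```text
clock: 17.55
tool_pos: [0.5668, 0.0626, 0.0581]
ee_rot: [-0.289, 0.603, 0.702, 0.245]
force: [-0.1, 0.4, 0.6]
width: 0.0594
grip_force: 0.0
```

```bash
python3 - <<'E'
from h import *
s=robot.observe();O,X,Y,Z,ax,nn,foot=restframe();v=s["tool_pos"]-foot;print(s["force"].round(1),"x,s,n",(v@X).round(4),(v@ax).round(4),(v@nn).round(4),s["joint_pos"].round(2))
R=Rtool((Y+Z)/2**.5,X);print(*delta(s["tool_pos"],R,s["tool_pos"],Rof(s)))
E
```

```text
[-0.1  0.4  0.6] x,s,n -0.0004 0.0437 -0.0181 [-0.24  0.59  1.96  0.8   1.11 -0.96]
[0. 0. 0.] [-0.06  0.48 -0.24]
```

Call:
step_arm(
  rows=[1,0.5,0,0,0.4,0,0.3,2,0.5,0.5,0,0.4,0,0.3,2,0.5,0.5,0,0.4,0,0,2,0.5,0.5,0,0.4,0,-0.4,2,0.5,0.5,0,0.4,0,-1,2,0.5,0.5,0,0.4,0,-1,2,0.5,0.5,0,0.4,0,-1,2,0.5,0.5,0,0.4,0,-1,2,0.5,0.5,0,0.4,0,-1,2,0.5,0.5,0,0.4,0,-1],
)

```text
clock: 18.55
tool_pos: [0.5667, 0.0649, 0.0587]
ee_rot: [-0.292, 0.602, 0.701, 0.247]
force: [-0.1, -1.1, 0.5]
width: 0.0145
grip_force: 30.0
```

```bash
python3 - <<'E'
from h import *
s=robot.observe();O,X,Y,Z,ax,nn,foot=restframe();v=s["tool_pos"]-foot;print(s["force"].round(1),"x,s,n",(v@X).round(4),(v@ax).round(4),(v@nn).round(4),s["joint_pos"].round(2))
E
```

```text
[-0.1 -1.1  0.5] x,s,n -0.0002 0.0457 -0.0193 [-0.24  0.59  1.96  0.81  1.12 -0.96]
```

```bash
python3 - <<'E'
from h import *
a=np.radians(10.4);X=np.array([np.cos(a),np.sin(a),0]);Y=np.array([-np.sin(a),np.cos(a),0]);O=np.array([.524,-.184,0])
for t in("w1","w2","w3"):
    s,p,d=load(t);C=cloud("wrist",d,s);v=C-O;h=cv2.cvtColor(p,cv2.COLOR_RGB2HSV)
    b=(h[...,0]>100)&(h[...,0]<125)&(h[...,1]>130)&(abs(v@X)<.03)&(abs(v@Y)<.08)&(C[...,2]>.02)
    for lo,hi in((-.06,-.02),(0,.04)):
        q=v[b&(v@Y>lo)&(v@Y<hi)]
        if len(q): print(t,len(q),(np.percentile(q@X,[2,50,98])*1000).round(1),(np.percentile(q@Y,[2,50,98])*1000).round(1),(np.percentile(q[:,2],[2,50,98])*1000).round(1))
    for lo,hi in((.05,.07),):
        m=(abs(v@X)<.02)&(C[...,2]>.05)&(C[...,2]<.06)&(v@Y>.03)&(v@Y<.09);q=v[m]
        if len(q)>5: print("stop top",len(q),(np.percentile(q@Y,[2,50,98])*1000).round(1),(np.percentile(q@X,[2,50,98])*1000).round(1))
    m=(abs(v@X)<.06)&(C[...,2]>.004)&(C[...,2]<.07)&(v@Y>-.11)&(v@Y<.11);q=v[m]
    for lo,hi in((-.08,-.04),(.0,.05),(.07,.1)):
        r=q[(q@Y>lo)&(q@Y<hi)]
        if len(r)>20:print("edges x",lo,(np.percentile(r@X,[2,98])*1000).round(1))
s=robot.observe()
for z in (.15,.042):
    P=O+X*0+Y*-.0135+np.array([0,0,z-.019]);print(P.round(4),*delta(P,down(a),s["tool_pos"],Rof(s)))
E
```

```text
w1 155 [-17.   -1.9  14.7] [ 1.1  7.4 11. ] [22.5 38.1 46.3]
edges x -0.08 [-37.5  36.6]
edges x 0.0 [-37.8  38.3]
edges x 0.07 [-38.4  39.5]
w2 450 [-17.6  -1.2  16.1] [ 0.4  5.3 10.6] [29.4 40.3 46.3]
edges x -0.08 [-37.9  36.6]
edges x 0.0 [-38.5  36.9]
edges x 0.07 [-38.7  37.1]
w3 414 [-17.1  -1.4  15.7] [ 0.7  5.4 10.6] [29.5 39.7 45.9]
edges x -0.08 [-38.1  36.5]
edges x 0.0 [-38.6  37. ]
edges x 0.07 [-38.8  37.5]
[ 0.5264 -0.1973  0.131 ] [-128.2  -80.2 -229.6] [  0.39 -44.94  -1.62]
[ 0.5264 -0.1973  0.023 ] [-204.5  -79.7 -153.2] [  0.39 -44.94  -1.62]
```

Call:
step_arm(
  rows=[0,0,-8,0,0,0,-1,0,0,-20,0,0,0,-1,0,0,-40,0,0,0,-1,0,0,-70,0,0,0,-1,0,0,-105,0,0,0,-1,0,0,-140,0,0,0,-1,0,0,-140,0,0,0,-1,0,0,-140,0,0,0,-1,0,0,-140,0,0,0,-1,0,0,-140,0,0,0,-1],
)

```text
clock: 19.55
tool_pos: [0.5814, -0.0321, 0.157]
ee_rot: [-0.292, 0.602, 0.701, 0.247]
force: [0.8, 0.6, -0.0]
width: 0.0143
grip_force: 30.0
```

```bash
python3 - <<'E'
from h import *
a=np.radians(10.4);X=np.array([np.cos(a),np.sin(a),0]);Y=np.array([-np.sin(a),np.cos(a),0]);O=np.array([.524,-.184,0])
for t in("w1","w2"):
    s,p,d=load(t);C=cloud("wrist",d,s);v=C-O;h=cv2.cvtColor(p,cv2.COLOR_RGB2HSV)
    b=(h[...,0]>100)&(h[...,0]<130)&(h[...,1]>110)&(abs(v@X)<.03)&(abs(v@Y)<.12)
    print(t,np.histogram((v@Y)[b]*1000,bins=np.arange(-80,120,5)),np.histogram((v@Y)[b]*1000,bins=np.arange(-80,120,5))[0].sum())
    m=(abs(v@X)<.008)&(abs(v@Y)<.12)&(C[...,2]>.005)
    for y in range(-110,115,5):
        r=m&(abs(v@Y*1000-y)<2.5)
        if r.sum(): print(y,int(np.median(C[...,2][r])*1000),int(np.max(C[...,2][r])*1000),np.median(p[r],0).astype(int),end=" | ")
    print()
E
```

```text
w1 (array([ 0,  0,  0,  0,  0,  0,  0,  0,  0,  0,  0,  0,  1,  0,  0,  5, 56,
       69, 59,  0,  0,  0,  0,  0,  0,  0,  0, 52, 66, 68,  0,  0,  0,  0,
        0,  0,  0,  0,  0]), array([-80, -75, -70, -65, -60, -55, -50, -45, -40, -35, -30, -25, -20,
       -15, -10,  -5,   0,   5,  10,  15,  20,  25,  30,  35,  40,  45,
        50,  55,  60,  65,  70,  75,  80,  85,  90,  95, 100, 105, 110,
       115])) 376
-70 8 8 [64 66 67] | -65 8 8 [68 72 70] | -60 59 60 [101 104 103] | -55 58 60 [142 147 147] | -50 58 60 [143 149 149] | -45 46 61 [82 84 83] | -40 45 48 [120 122 120] | -35 46 47 [147 148 147] | -30 45 48 [146 147 146] | -25 45 49 [146 149 149] | -20 44 48 [139 145 147] | -15 9 48 [142 148 150] | -10 47 50 [81 81 81] | -5 44 50 [33 34 33] | 0 35 38 [ 73  99 142] | 5 34 40 [ 41  80 153] | 10 22 39 [34 58 90] | 15 7 9 [129 134 133] | 20 8 9 [147 153 154] | 25 7 9 [148 154 154] | 30 7 10 [148 154 153] | 35 8 9 [148 154 154] | 40 8 9 [148 155 154] | 45 7 9 [143 150 154] | 55 34 38 [ 85 104 147] | 60 35 39 [ 42  83 161] | 65 28 39 [32 57 96] | 70 8 9 [104 109 110] | 75 7 9 [145 1
[... 942 characters left out ...]
 -40 277 285 [19 20 21] | -35 255 258 [48 49 49] | -30 45 47 [153 158 156] | -25 45 47 [156 159 159] | -20 45 48 [156 160 159] | -15 45 48 [157 159 158] | -10 48 50 [40 39 38] | -5 8 50 [137 144 144] | 0 35 40 [ 48  92 156] | 5 35 40 [ 38  72 135] | 10 33 41 [ 46  76 115] | 15 331 331 [96 92 82] | 20 7 9 [152 159 159] | 25 7 9 [152 158 159] | 30 7 10 [152 158 159] | 35 7 9 [151 158 158] | 40 7 10 [151 157 158] | 45 7 10 [151 158 158] | 50 7 9 [150 156 157] | 55 20 40 [ 46  82 117] | 60 35 40 [ 34  64 122] | 65 35 41 [ 44  77 121] | 70 8 9 [ 98 108 130] | 75 7 9 [147 153 154] | 80 7 9 [147 153 154] | 85 7 10 [145 151 152] | 90 7 10 [143 150 150] | 95 7 9 [144 150 150] | 100 21 48 [60 63 63] |
```

The saddles show that the holder's base is not centred on its origin. The true origin lies about 44.6 mm further along its +y, so I'll recompute the target.

```bash
cat >> h.py <<'E'
ha=np.radians(10.4);HX=np.array([np.cos(ha),np.sin(ha),0]);HY=np.array([-np.sin(ha),np.cos(ha),0]);HO=np.array([.524,-.184,0])+.0446*HY-.0007*HX
E
python3 - <<'E'
from h import *
s=robot.observe();P=HO+HY*-.014+np.array([0,0,.131]);print(HO,P.round(4),*delta(P,down(ha),s["tool_pos"],Rof(s)))
E
```

```text
[ 0.51526035 -0.14025908  0.        ] [ 0.5178 -0.154   0.131 ] [-97.1 -81.5 -59.6] [  0.28 -44.99  -1.62]
```

Call:
step_arm(
  rows=[-97,-81.5,-60,0.3,-45,-1.6,-1,-97,-81.5,-60,0.3,-45,-1.6,-1,-97,-81.5,-60,0.3,-45,-1.6,-1,-97,-81.5,-60,0.3,-45,-1.6,-1,-97,-81.5,-60,0.3,-45,-1.6,-1,-97,-81.5,-60,0.3,-45,-1.6,-1,-97,-81.5,-60,0.3,-45,-1.6,-1,-97,-81.5,-60,0.3,-45,-1.6,-1,-97,-81.5,-60,0.3,-45,-1.6,-1,-97,-81.5,-60,0.3,-45,-1.6,-1],
)

```text
clock: 20.55
tool_pos: [0.5184, -0.1553, 0.1317]
ee_rot: [0.0, 0.641, 0.768, 0.0]
force: [0.1, 0.1, -0.7]
width: 0.0147
grip_force: 30.0
```

```bash
python3 - <<'E'
from h import *
s,p,d=snap("w9");print(s["clock"],s["tool_pos"],s["joint_pos"].round(2))
P=HO+HY*-.014+np.array([0,0,.023]);print(*delta(P,down(ha),s["tool_pos"],Rof(s)))
C=cloud("wrist",d,s);v=(C-s["tool_pos"])@Rof(s)*1000  # tool frame mm
h=cv2.cvtColor(p,cv2.COLOR_RGB2HSV);m=(h[...,0]>14)&(h[...,0]<28)&(h[...,1]>110)&(abs(v[...,1])<20)&(abs(v[...,2]+19)<20)
q=v[m];print("cap tool xyz",len(q),np.percentile(q,[2,50,98],axis=0).round(1))
m=(abs(v[...,1])<12)&(abs(v[...,2]+19)<14)&(v[...,0]>17)&(v[...,0]<100);
for x in range(20,80,8):
    r=v[m&(abs(v[...,0]-x)<4)]
    if len(r)>5: print(x,len(r),np.percentile(r[:,1],[3,97]).round(1),np.percentile(r[:,2],[2,20]).round(1))
w=C-HO
b=(h[...,0]>100)&(h[...,0]<130)&(h[...,1]>110)&(abs(w@HX)<.03)&(abs(w@HY)<.12);q=w[b];print("blue",np.histogram(q@HY*1000,bins=np.arange(-50,60,2.5)))
cv2.imwrite("pics/w9.png",cv2.resize(p[:320,160:480,::-1],None,fx=1.8,fy=1.8,interpolation=cv2.INTER_CUBIC))
E
```

```text
20.55 [ 0.51843648 -0.15532325  0.13172531] [-0.33  0.25  2.09  0.    0.8  -0.51]
[  1.4  -0.5 108.7] [ 0.03  0.01 -0.09]
cap tool xyz 920 [[ 55.9  -8.1 -27.7]
 [ 62.    0.3 -25.4]
 [ 67.5   8.7 -14.7]]
20 515 [-11.7  11.6] [-31.5 -26.7]
28 419 [-7.   7.6] [-27.3 -26.4]
36 456 [-7.1  7.2] [-27.  -26.1]
44 470 [-7.3  7.4] [-26.7 -25.8]
52 472 [-7.1  7.8] [-26.4 -25.4]
60 591 [-8.1  8.2] [-27.8 -26.8]
68 349 [-8.   8.1] [-27.3 -26.1]
blue (array([ 0,  0,  0,  0,  0,  0,  0,  0,  0,  0,  0,  0,  0,  0,  0,  0,  0,
        0,  0,  0,  0,  0,  0,  0, 17, 27, 24, 23,  7,  1,  0,  0,  0,  1,
        5,  3,  0,  0,  0,  0,  0,  0,  0]), array([-50. , -47.5, -45. , -42.5, -40. , -37.5, -35. , -32.5, -30. ,
       -27.5, -25. , -22.5, -20. , -17.5, -15. , -12.5, -10. ,  -7.5,
        -5. ,  -2.5,   0. ,   2.5,   5. ,   7.5,  10. ,  12.5,  15. ,
        17.5,  20. ,  22.5,  25. ,  27.5,  30. ,  32.5,  35. ,  37.5,
        40. ,  42.5,  45. ,  47.5,  50. ,  52.5,  55. ,  57.5]))
```

View pics/w9.png

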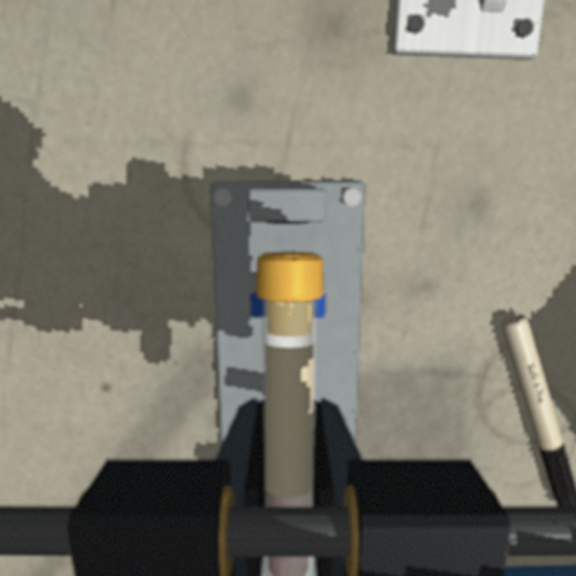

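The tube is level, cap (290,277) toward the stop (290,205), and lined up on the saddles. Its cap end is 68 mm ahead of the grip, so I'll lower with the grip at holder y = -14.5.

Call:
step_arm(
  rows=[0.9,-0.5,40,0,0,0,-1,0.9,-0.5,70,0,0,0,-1,0.9,-0.5,88,0,0,0,-1,0.9,-0.5,96,0,0,0,-1,0.9,-0.5,101,0,0,0,-1,0.9,-0.5,104,0,0,0,-1,0.9,-0.5,106,0,0,0,-1,0.9,-0.5,107,0,0,0,-1,0.9,-0.5,107.5,0,0,0,-1,0.9,-0.5,107.5,0,0,0,-1],
)

```text
clock: 21.6
tool_pos: [0.5181, -0.1543, 0.0248]
ee_rot: [0.001, 0.64, 0.768, 0.0]
force: [-0.1, -0.0, 0.4]
width: 0.0144
grip_force: 30.0
```

```bash
python3 - <<'E'
from h import *
s=robot.observe();v=s["tool_pos"]-HO;print(s["force"].round(2),s["moment"].round(2),(v@HX).round(4),(v@HY).round(4),v[2].round(4))
E
```

```text
[-0.08 -0.04  0.41] [-0.05  0.05  0.01] 0.0002 -0.0143 0.0248
```

Call:
step_arm(
  rows=[0,0,0.7,0,0,0,-1,0,0,1.3,0,0,0,-1,0,0,1.3,0,0,0,-1,0,0,1.3,0,0,0,-0.7,0,0,1.3,0,0,0,-0.4,0,0,1.3,0,0,0,-0.1,0,0,1.3,0,0,0,0,0,0,1.3,0,0,0,0,0,0,1.3,0,0,0,0,0,0,1.3,0,0,0,0],
)

```text
clock: 22.6
tool_pos: [0.5179, -0.1542, 0.0232]
ee_rot: [0.001, 0.64, 0.768, 0.0]
force: [-0.4, 0.2, 1.4]
width: 0.0457
grip_force: 0.0
```

Call:
step_arm(
  rows=[0,0,-10,0,0,0,0,0,0,-30,0,0,0,0,0,0,-60,0,0,0,0,0,0,-100,0,0,0,0,0,0,-140,0,0,0,0,-40,0,-140,0,0,0,0,-80,0,-140,0,0,0,0,-105,0,-140,0,0,0,0,-105,0,-140,0,0,0,0,-105,0,-140,0,0,0,0],
)

```text
clock: 23.6
tool_pos: [0.5364, -0.2575, 0.1636]
ee_rot: [0.001, 0.641, 0.768, 0.0]
force: [-0.1, 0.2, 0.5]
width: 0.0454
grip_force: 0.0
```

```bash
cat > chk.py <<'E'
from h import *
import sys
k,n=knob(sys.argv[1]);s,p,d=load(sys.argv[1]);print(s["clock"],s["tool_pos"],"knob",k.round(4),n)
C=cloud("wrist",d,s);w=C-HO;h=cv2.cvtColor(p,cv2.COLOR_RGB2HSV)
m=(h[...,0]>14)&(h[...,0]<28)&(h[...,1]>110)&(abs(w@HX)<.03)&(w@HY>.02)&(w@HY<.08)&(C[...,2]>.025)
q=w[m];print("cap",len(q),[(np.percentile(q@e,[2,50,98])*1000).round(1) for e in(HX,HY,[0,0,1])])
m=(abs(w@HX)<.009)&(C[...,2]>.035)&(C[...,2]<.06)
for y in range(-75,55,8):
    r=w[m&(abs(w@HY-y/1000)<.003)]
    if len(r)>3: print(y,len(r),(np.median(r@HX)*1000).round(1),(np.percentile(r[:,2],95)*1000).round(1),end=" | ")
print(*delta([k[0],k[1],.0675],down(ha),s["tool_pos"],Rof(s)))
E
python3 chk.py w10
```

```text
23.6 [ 0.53636445 -0.25754266  0.16363996] knob [ 0.5281 -0.2753  0.0984] 182
cap 251 [array([-8.5, -0.2,  8.2]), array([40.5, 44.3, 48.9]), array([44. , 50. , 52.9])]
-75 98 0.5 51.0 | -59 8 0.1 47.8 | -51 102 -0.4 50.9 | -43 135 -0.3 51.0 | -35 130 -0.3 51.0 | -27 112 0.1 50.8 | -19 114 0.1 51.0 | -11 120 -0.3 50.8 | -3 123 -0.3 51.0 | 5 128 -0.2 51.1 | 13 152 -0.2 51.0 | 21 153 -0.2 51.1 | 29 134 -0.2 51.0 | 37 138 -0.2 51.0 | 45 177 -0.2 52.7 | [-15.9 -11.4  96.1] [ 0.05  0.05 -0.1 ]
```

The tube lies level and centred in the saddles and the knob is still latched. Next I'll grip the knob again.

Call:
step_arm(
  rows=[-16,-11.5,10,0,0,0,0,-16,-11.5,50,0,0,0,0,-16,-11.5,85,0,0,0,0,-16,-11.5,96,0,0,0,0,-16,-11.5,96,0,0,0,-0.5,-16,-11.5,96,0,0,0,-1,-16,-11.5,96,0,0,0,-1,-16,-11.5,96,0,0,0,-1,-16,-11.5,96,0,0,0,-1,-16,-11.5,96,0,0,0,-1],
)

```text
clock: 24.65
tool_pos: [0.529, -0.2756, 0.0683]
ee_rot: [0.002, 0.64, 0.768, 0.0]
force: [0.4, 0.4, 7.3]
width: 0.0136
grip_force: 30.0
```

Call:
step_arm(
  rows=[0,0,0,0,0,0,-1,-2,0,0,0,0,0,-1,-4,0,0,0,0,0,-1,-5.7,0,0,0,0,0,-1,-5.7,0,0,0,0,0,-1,-5.7,4,0,0,0,0,-1,-5.7,8,0,0,0,0,-1,-5.7,12,0,0,0,0,-1,-5.7,12,0,0,0,0,-1,-5.7,12,0,0,0,0,-1],
)

```text
clock: 25.65
tool_pos: [0.5411, -0.2783, 0.068]
ee_rot: [0.0, 0.64, 0.768, 0.0]
force: [-3.9, 6.7, 12.4]
width: 0.0128
grip_force: 30.0
```

Call:
step_arm(
  rows=[3,0,0,0,0,0,-1,6,0,0,0,0,0,-1,9,0,0,0,0,0,-1,12,0,0,0,0,0,-1,15,0,0,0,0,0,-1,17,0,0,0,0,0,-1,19,0,0,0,0,0,-1,20,0,0,0,0,0,-1,20,0,0,0,0,0,-1,20,0,0,0,0,0,-1],
)

```text
clock: 26.65
tool_pos: [0.5376, -0.2589, 0.0681]
ee_rot: [0.001, 0.64, 0.768, 0.0]
force: [-3.8, 3.4, 11.5]
width: 0.0131
grip_force: 30.0
```

Call:
step_arm(
  rows=[1,-0.3,0,0,0,0,-1,2,-0.5,0,0,0,0,-1,2.5,-0.5,0,0,0,0,-1,2.5,-0.5,0,0,0,0,-0.6,2.5,-0.5,0,0,0,0,-0.2,2.5,-0.5,0,0,0,0,0,2.5,-0.5,0,0,0,0,0,2.5,-0.5,0,0,0,0,0,2.5,-0.5,-20,0,0,0,0,2.5,-0.5,-50,0,0,0,0],
)

```text
clock: 27.65
tool_pos: [0.5354, -0.2561, 0.1164]
ee_rot: [-0.001, 0.64, 0.768, -0.0]
force: [-0.4, 0.1, 0.1]
width: 0.0455
grip_force: 0.0
```

Call:
step_arm(
  rows=[0,0,-45,0,0,0,0,0,0,-70,0,0,0,0,0,0,-70,0,0,0,0,0,0,-70,0,0,0,0,0,0,-70,0,0,0,0,0,0,-70,0,0,0,0,0,0,-70,0,0,0,0,0,0,-70,0,0,0,0,0,0,-70,0,0,0,0,0,0,-70,0,0,0,0],
)

```text
clock: 28.65
tool_pos: [0.5364, -0.2565, 0.1872]
ee_rot: [0.001, 0.64, 0.768, 0.0]
force: [0.4, 0.9, 0.2]
width: 0.0455
grip_force: 0.0
```

```bash
python3 chk.py w11; python3 - <<'E'
from h import *
s,p,d=load("w11");C=cloud("wrist",d,s);h=cv2.cvtColor(p,cv2.COLOR_RGB2HSV);m=((h[...,0]<8)|(h[...,0]>172))&(h[...,1]>150)&(h[...,2]>80)&(C[...,2]>.094)&(C[...,2]<.104)&(abs(C[...,0]-.53)<.05)
k=np.median(C[m],0);v=k-[.5355,-.2503,.0985];print("side",-(v@HX)*1000,"jaw",-(v@HY)*1000,s["force"])
E
```

```text
28.65 [ 0.53641356 -0.25654467  0.18716016] knob [ 0.5368 -0.256   0.0984] 159
cap 326 [array([-8.7, -0.1,  8.1]), array([43.1, 49. , 55.1]), array([41.5, 50. , 52.8])]
-75 60 0.3 48.3 | -67 60 0.3 48.0 | -59 88 -0.2 51.0 | -51 73 -0.2 50.4 | -43 115 0.8 50.9 | -35 100 -0.2 50.8 | -27 104 -0.2 51.1 | -19 99 -0.2 51.1 | -11 96 -0.1 51.2 | -3 101 -0.1 50.9 | 5 106 -0.1 51.2 | 13 131 -0.1 50.9 | 21 124 -0.1 51.1 | 29 108 -0.1 51.3 | 37 113 -0.1 50.7 | 45 151 -0.1 52.5 | 53 163 -0.1 52.7 | [  0.6   0.4 119.7] [ 0.04  0.05 -0.04]
side -0.22598803416387114 jaw 5.814961593233815 [0.39105292 0.90483925 0.17042164]
```

The jaw is 5.8 mm open (nominal clamped value 5.5) and the knob is out of the notch. The cap reads 55 mm, at the stop, the tube is level, and the robot is clear of everything. I'm handing it in.

```bash
python3 -c "
from cell import robot
print(robot.sign_off())"
```

```text
the job is handed in; nothing more can be done
None
```

I handed the job in at about 29 s: the last check before that showed the yellow-capped tube clamped against the stop, with the jaw 5.8 mm open and the knob out of its notch. The sign-off returned no verdict.

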